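# Unlock the assembled drive wheel and turn it over by hand

## Robot

A 6-joint arm with a two-finger parallel gripper is mounted at the origin on the work surface. World frame = base frame: x ahead of the robot, y to its left, z up, the work surface at z = 0. Lengths are in m, angles in rad, forces in N, time in s.
With the tool pointing down it reaches from about 0.35 to 0.975 m from the base axis. Payload 4.9 kg.
Tool frame: the origin (TCP) lies midway between the tips of the shut fingers; the grasp point (between the pads) lies 19 mm behind it (ctrl.hold_point_z is the distance from the TCP to the grasp point, in m); z points along the fingers, y is the line along which they close (so a half turn about z gives the same grasp; the last joint's range is limited). The gripper opens to 85 mm and grips with 20 to 120 N. Pads are 22 mm wide; open, the fingers measure 114 mm over their backs; the gripper's body (76 mm by 85 mm) begins 54 mm behind the grasp point. The pads swing forward as they close: fully open they stand 13 mm farther back than shut.
Start: joints at [-1.365, 0.053, 1.613, -0, 1.476, -0.119], TCP at [0.199, -0.592, 0.231] pointing down, gripper open.
Joint ranges: [-3.01, 3.01], [-1.01, 2.22], [0.06, 2.58], [-1.02, 4.17], [0.09, 2.62], [-3.14, 3.14]. Speed limits (rad/s): [2.57, 2.57, 3.14, 3.14, 3.14, 3.14].

## Interface

Orientations are given as a rotation vector (axis times angle).
In Python, from station import status, viewer, finish_job, ctrl gives the robot as it stands.
- The arm moves only by the shell command python3 -m jog 'ROWS' [FORCE]. ROWS is JSON, a list of rows, each a list of 7 numbers: the turn, a rotation vector about the tool's x, y, z each as a share of 5 degrees, from -1 to 1, then the shift along the tool's x, y, z each as a share of 30 mm, from -1 to 1, then the opening, from -1 (shut) to 1 (fully open). A call has 1 to 5 rows; each row shifts and turns the commanded pose from where the row before left it, along the tool's axes as they then stand; what a row does not reach is not made up. A row lasts 1/8 s, in which the tool goes at most 62.5 mm and 10.7 degrees, less where a joint would pass 70% of its speed; a pose out of reach is approached as far as the arm can. A call with a number of a shift or a turn outside -1 to 1 is refused whole. A call with a gripper value outside its range is refused whole. The fingers move at their own pace and stop on an object; FORCE is the grip in N (left out, the last holds). Time passes only in rows, so rows that do not move let the fingers close. It gives the time, the measured TCP pose, the force, the opening and the grip force at its end, in the units of the state.
- status.get_obs(): the state, without advancing time (a new reading comes with each control period).
- viewer.get_image(name): name is "scene" or "top"; returns a dict with "img" (480x640x3 uint8, red, green, blue), "fovy" (degrees; the focal length in pixels is half the picture's height over the tangent of half this angle, whatever the lens; pixels are square), "cx", "cy" (the principal point, pixels), "rvec" (rotation vector, rad) and "tvec" (3), from world to camera coordinates, as OpenCV has them. Camera axes: x right, y down, z forward; pixel columns grow to the right and rows downward; lengths in m; the calibration is good to about 2 mm. A picture is of the moment at which its call begins. There is no depth.
- finish_job(): hands the job in; it is judged then, once.
The state is a dict: "t": time; "q": joint angles; "dq": joint speeds; "effort": joint torques, N m; "tool_pos": TCP position; "tool_rot": TCP orientation; "contact_force": force on the tool from outside, world axes, zero at the start; "wrist_torque": the same for the moment, N m; "opening": finger opening in m; "grip_force": force on a finger pad.
Only numpy, scipy, OpenCV 4.12 (cv2) and the standard library are available. Lean on these libraries where they do the work, as an engineer would, in place of code of your own. Each camera call takes 0.05 s, during which the arm holds its last target. There are 200 camera calls.

## Task

The axle nut of the drive wheel has been tightened, so the wheel no longer needs its lock: pull the long lock pin straight up out of its sleeve in the wheel stand and lower it, shaft down, into the empty steel tool pot (do not drop it in). With the wheel free, turn it by hand at least one full turn, either way, to check that it runs clear, then leave it at rest. Leave the pot upright and do not disturb the parts bin, the jar or the spanner.

Things in the scene. Friction and masses are not known exactly. Their poses are not given: they have to be found in the camera images.
- stand: Grey steel wheel-assembly stand, fixed to the bench: a 180 x 180 mm base plate, 12 mm thick, with a 42 mm pedestal in the middle that carries the wheel. Origin: centre of the plate's underside, on the bench top and on the wheel's upright axis; z up; its x axis points from the wheel's axis to the lock sleeve.
- sleeve_mouth (a point): Centre of the mouth of the lock sleeve: an upright steel tube, 25 mm outside, 17 mm bore, standing on the base plate 60 mm from the wheel's axis, under the wheel's spokes. The mouth is 56 mm above the bench, the bore is 44 mm deep (its floor is the plate's top, 12 mm above the bench).
- lock_pin: The lock pin, 200 mm long, 0.2 kg: a steel shaft 14 mm in diameter and 120 mm long, above it a 34 mm flange 5 mm thick and a round black plastic handle 28 mm in diameter and 75 mm long. It starts upright, loosely in the sleeve, passing up between two spokes; no catch. Origin: centre of the foot of the shaft (start: 12 mm above the bench); z points along the pin to the handle.
- pin_handle (a point): Middle of the lock pin's handle, on its axis, 163 mm above its foot (at the start 175 mm above the bench).
- wheel (a joint): Angle of the wheel about its upright axis in rad, counter-clockwise from above positive, no end stops, counts on past a full turn; starts within 0.15 of 0. It turns with about 1 N at a spoke and soon stops when let go; closed fingers fit into a window between hub and rim to push a spoke round. With the pin in its sleeve a spoke comes up against it.
- wheel_hub (a point): Top of the axle stub, on the wheel's axis, 112 mm above the bench. The wheel lies flat: 220 mm, rubber tyre from 57 to 103 mm above the bench, cast aluminium hub (52 mm diameter, top at 96 mm), rim of 88 mm inside radius, five spokes 16 mm wide (26 mm for the last 20 mm at the rim) from 70 to 88 mm above the bench, 72 degrees apart.
- tool_pot: The tool pot: empty round steel cup, 64 mm outside, 57 mm inside, 100 mm high, floor 5 mm thick, 0.6 kg, loose on the bench. Origin: centre of its underside, z up. The pin may lean in it.
- parts_bin: Yellow open bin of nuts, 110 x 200 x 75 mm, beyond the work. Bystander. Origin: centre of its underside.
- jar: Closed white jar with a black lid, 58 mm in diameter, 62 mm high, nearer the robot. Bystander. Origin: centre of its underside.
- spanner: Steel spanner, 170 mm long, lying flat on the bench. Bystander. Origin: underside near its middle, x along its length.
- window (a point): A point that turns with the wheel: the middle of one of the five open windows between the spokes, 57 mm from the wheel's axis, 79 mm above the bench. The next windows are 72 degrees on, the spokes 36 degrees to either side. It is the window through which the pin stands (over the sleeve at wheel angle 0).
Things that resemble listed ones, but are neither listed nor needed, are in the scene too. Of the things that look like the tool_pot, take the one that is nearest to the robot's base at the start.

How it is judged:
By the outcome, as a careful person would: the job done as asked, in the order asked, and still so for the second after the job is handed in, with the robot touching nothing.
It also fails if it takes over 67 s, if anything falls off the work surface, if the arm or the gripper's body presses on something with over 40 N, if the wrist force passes 120 N, or if a joint passes its speed limit or range.

## Working session

There is one attempt and no reset: what is moved stays moved. The work goes in short steps, Python scripts to look and compute and a shell command to move; the robot and the scene stay as the last step left them, time stands still between calls to the robot, and variables do not carry over. Pictures are saved under pics/ and viewed, at most 10 in all, crops included, and the job is handed in when it is done.

```bash
mkdir -p pics; ls; cat > h.py <<'E'
import numpy as np, cv2
from station import status, viewer, ctrl
def grab(n,f=None):
    d=viewer.get_image(n)
    if f: cv2.imwrite(f,d["img"][:,:,::-1])
    return d
def ray(d,u,v):
    f=240/np.tan(np.radians(d["fovy"])/2); R=cv2.Rodrigues(np.array(d["rvec"],float))[0]; t=np.array(d["tvec"],float)
    return -R.T@t, R.T@np.array([(u-d["cx"])/f,(v-d["cy"])/f,1.])
def onz(d,u,v,z):
    o,r=ray(d,u,v); return o+r*(z-o[2])/r[2]
def proj(d,p):
    f=240/np.tan(np.radians(d["fovy"])/2); R=cv2.Rodrigues(np.array(d["rvec"],float))[0]
    c=R@np.array(p,float)+np.array(d["tvec"],float); return c[:2]/c[2]*f+[d["cx"],d["cy"]]
E
python3 - <<'E'
from h import *
import pickle
for n in("scene","top"):
    d=grab(n,f"pics/{n}0.png"); pickle.dump(d,open(n+"0.pkl","wb"))
    print(n,{k:d[k] for k in d if k!="img"},ray(d,320,240))
s=status.get_obs();print(s["t"],s["tool_pos"],s["tool_rot"],s["opening"],s["contact_force"],ctrl.hold_point_z)
E
```

```text
pics
scene {'fovy': 56.35558138042119, 'cx': 325.84175221182994, 'cy': 242.41287108084154, 'rvec': array([ 1.20517706,  2.4637983 , -0.84697173]), 'tvec': array([ 0.3622591 , -0.31183205,  1.26272945])} (array([1.01695435, 0.35162674, 0.8155483 ]), array([-0.46835367, -0.39769969, -0.78910001]))
top {'fovy': 56.0447803726107, 'cx': 325.1988665555446, 'cy': 239.09777390210292, 'rvec': array([ 2.11855744, -2.10204929,  0.21812507]), 'tvec': array([0.01931282, 0.59417309, 0.85515066])} (array([0.40406272, 0.02084894, 0.95968533]), array([ 0.20500219,  0.01490488, -0.97871797]))
0.1 [ 0.19933592 -0.59175196  0.23016115] [-3.09834787e+00 -5.07655084e-01  1.21333788e-04] 0.08529265484625496 [-0.44418435 -1.15101858 -0.2936559 ] 0.0187
```

View pics/scene0.png

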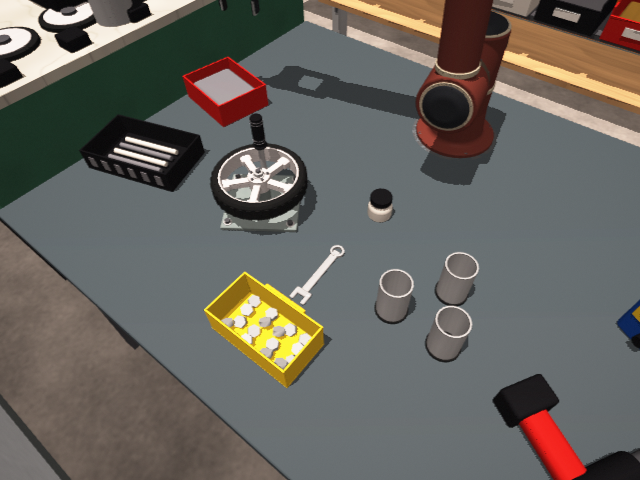

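View pics/top0.png

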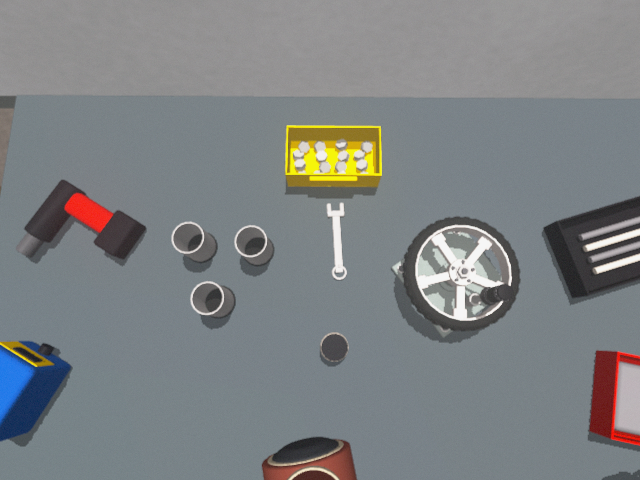

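The scene view shows the wheel at (259,180) with the pin handle at (257,130), and three pots at (394,295), (457,278) and (448,333). In the top view the wheel hub is at (462,271), the pin handle at about (497,293), and the pot rims at (188,238), (252,242) and (210,298). The jar is at (334,347) and the spanner at (338,240).

```bash
python3 - <<'E'
from h import *
import pickle
T=pickle.load(open("top0.pkl","rb"));S=pickle.load(open("scene0.pkl","rb"))
for u,v in [(188,238),(252,242),(210,298)]:
    p=onz(T,u,v,.1);print("pot",p.round(3),np.hypot(*p[:2]).round(3),"scene px",proj(S,p).round(0))
p=onz(T,462,271,.112);print("hub",p.round(4),"scene",proj(S,p))
for u,v in[(334,347)]:print("jar",onz(T,u,v,.06).round(3))
# tyre outline: dark mask in top, circle at ~.103
g=cv2.cvtColor(T["img"],cv2.COLOR_RGB2GRAY)
m=(g<45).astype(np.uint8);m[:, :395]=0;m[:,530:]=0;m[:205]=0;m[345:]=0
cs=max(cv2.findContours(m,cv2.RETR_EXTERNAL,cv2.CHAIN_APPROX_NONE)[0],key=cv2.contourArea)
P=np.array([onz(T,*c[0],.09)[:2] for c in cs])
A=np.c_[2*P,np.ones(len(P))];s=np.linalg.lstsq(A,(P**2).sum(1),rcond=None)[0];print("tyre",s[:2],np.sqrt(s[2]+s[:2]@s[:2]))
a=cv2.resize(T["img"][205:340,395:530],(540,540),interpolation=cv2.INTER_CUBIC)
b=cv2.resize(S["img"][100:235,195:320],(500,540),interpolation=cv2.INTER_CUBIC)
cv2.imwrite("pics/c1.png",cv2.resize(np.hstack([a,b])[:,:,::-1],(800,415)))
a=cv2.resize(T["img"][210:330,160:290],(520,480),interpolation=cv2.INTER_CUBIC)
cv2.imwrite("pics/c2.png",a[:,:,::-1])
E
```

```text
pot [0.586 0.291 0.1  ] 0.655 scene px [455. 319.]
pot [0.579 0.166 0.1  ] 0.603 scene px [397. 280.]
pot [0.47  0.241 0.1  ] 0.529 scene px [460. 263.]
hub [ 0.5237 -0.2355  0.112 ] scene [260.69581304 169.86250729]
jar [0.381 0.005 0.06 ]Traceback (most recent call last):
  File "<stdin>", line 11, in <module>
ValueError: max() iterable argument is empty
```

```bash
python3 - <<'E'
from h import *
import pickle
T=pickle.load(open("top0.pkl","rb"));S=pickle.load(open("scene0.pkl","rb"))
print(T["img"].dtype,T["img"][271,400:415].tolist(),T["img"][293,490:500].tolist())
a=cv2.resize(T["img"][205:340,395:530],(540,540),interpolation=cv2.INTER_CUBIC)
b=cv2.resize(S["img"][100:235,195:320],(500,540),interpolation=cv2.INTER_CUBIC)
cv2.imwrite("pics/c1.png",cv2.resize(np.hstack([a,b])[:,:,::-1],(800,415)))
a=cv2.resize(T["img"][210:330,160:290],(520,480),interpolation=cv2.INTER_CUBIC)
cv2.imwrite("pics/c2.png",a[:,:,::-1])
E
```

```text
uint8 [[136, 132, 130], [117, 116, 116], [106, 102, 103], [91, 91, 89], [64, 67, 66], [68, 68, 69], [69, 68, 67], [70, 70, 70], [71, 70, 69], [75, 74, 73], [79, 79, 76], [77, 76, 75], [81, 80, 79], [74, 77, 73], [81, 81, 78]] [[63, 63, 60], [57, 54, 54], [61, 57, 58], [67, 64, 66], [77, 75, 76], [86, 83, 84], [92, 90, 92], [60, 61, 60], [67, 65, 68], [79, 75, 78]]
```

View pics/c1.png

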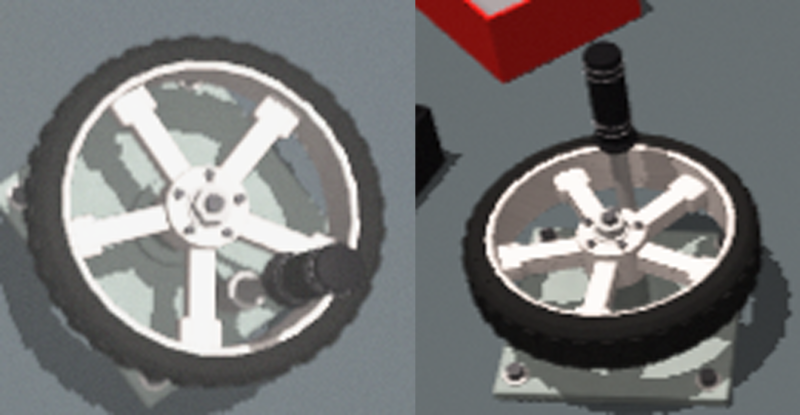

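View pics/c2.png

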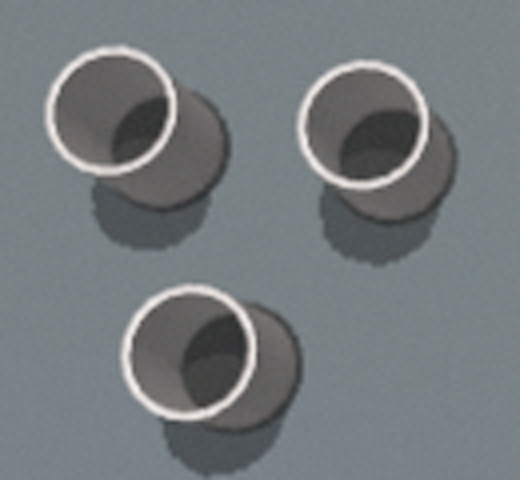

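Pots in the top view: A (188,238) at 0.655 m from the base, B (251,241) at 0.603 m, C (207,298) at 0.529 m. **C is nearest, so it is the tool_pot** (scene pixel 457,278), as the crop confirms. The wheel crop shows the hub at (463,272), the pin's top at (506,293) and its shaft at about (475,298). Next I measure these precisely.

```bash
cat >> h.py <<'E'
def circ(P):
    s=np.linalg.lstsq(np.c_[2*P,np.ones(len(P))],(P**2).sum(1),rcond=None)[0]; return s[:2],np.sqrt(s[2]+s[:2]@s[:2])
def tri(*dr):
    A=np.zeros((3,3));b=np.zeros(3)
    for o,r in dr:
        r=r/np.linalg.norm(r);M=np.eye(3)-np.outer(r,r);A+=M;b+=M@o
    p=np.linalg.solve(A,b);return p,[np.linalg.norm(np.cross(p-o,r/np.linalg.norm(r))) for o,r in dr]
E
python3 - <<'E'
from h import *
import pickle
T=pickle.load(open("top0.pkl","rb"));S=pickle.load(open("scene0.pkl","rb"))
def white(d,box,th,z):
    u0,u1,v0,v1=box;g=cv2.cvtColor(d["img"],cv2.COLOR_RGB2GRAY)[v0:v1,u0:u1]
    m=(g>th).astype(np.uint8);c=max(cv2.findContours(m,cv2.RETR_EXTERNAL,cv2.CHAIN_APPROX_NONE)[0],key=lambda c:cv2.boundingRect(c)[2])
    c=cv2.convexHull(c)[:,0]+[u0,v0]
    return circ(np.array([onz(d,*x,z)[:2] for x in c.astype(float)]))
print("pot top",white(T,(180,240,275,330),190,.1)); print("pot scene",white(S,(436,482,248,282),190,.1))
for z in(.096,.1):print("rim top",z,white(T,(405,520,220,330),200,z),white(S,(208,310,143,217),190,z))
print("pin top",tri(ray(T,505.9,293.1),ray(S,256.1,117.2)))
print("hub",tri(ray(T,463.3,271.7),ray(S,259.,174)))
for u,v in[(400,266),(444,333)]:print("plate corner T",onz(T,u,v,.012).round(3))
for u,v in[(222,229),(297,229)]:print("plate corner S",onz(S,u,v,.012).round(3))
# spoke end (tips at rim) in top crop
for u,v in[(135,105),(278,115),(90,235),(203,335)]:
    p=onz(T,395+u/3.075,205+v/3.075,.088);print("spoke",p.round(4))
E
```

```text
pot top (array([0.47085094, 0.24769702]), np.float64(0.03149566904601259))
pot scene (array([0.47353229, 0.24554391]), np.float64(0.031027301904096676))
rim top 0.096 (array([ 0.52561372, -0.24233379]), np.float64(0.09234519312885979)) (array([ 0.52793847, -0.26278338]), np.float64(0.07898630924923988))
rim top 0.1 (array([ 0.52505078, -0.2411149 ]), np.float64(0.09191751332426985)) (array([ 0.53065693, -0.25936785]), np.float64(0.07854722095574493))
pin top (array([ 0.47422074, -0.27840317,  0.20663852]), [np.float64(0.0005748374959690209), np.float64(0.0005748374959689475)])
hub (array([ 0.52470585, -0.24290042,  0.09561214]), [np.float64(2.423376742317245e-05), np.float64(2.423376742318858e-05)])
plate corner T [ 0.548 -0.135  0.012]
plate corner T [ 0.409 -0.222  0.012]
plate corner S [ 0.654 -0.254  0.012]
plate corner S [ 0.547 -0.116  0.012]
spoke [ 0.5902 -0.2007  0.088 ]
spoke [ 0.5843 -0.292   0.088 ]
spoke [ 0.5062 -0.1687  0.088 ]
spoke [ 0.4446 -0.2364  0.088 ]
```

```bash
cat > d.py <<'E'
import sys; from h import *
s=status.get_obs();R=cv2.Rodrigues(np.array(s["tool_rot"],float))[0]
print("t",s["t"],"pos",np.round(s["tool_pos"],4),"F",np.round(s["contact_force"],1),"open",round(s["opening"],4),"grip",round(s["grip_force"],1),"q",np.round(s["q"],2))
print("tool x,y,z axes",R.T.round(3).tolist())
if len(sys.argv)>3: print("shift/30mm",(R.T@(np.array(sys.argv[1:4],float)-s["tool_pos"])/.03).round(2))
E
python3 d.py .474 -.279 .28
python3 -m jog '[[0,0,0,0.9,-0.5,-0.5,1],[0,0,0,0.9,-0.5,-0.5,1],[0,0,0,0.9,-0.5,-0.5,1],[0,0,0,0.9,-0.5,0,1],[0,0,0,0.9,-0.5,0,1]]'
python3 -m jog '[[0,0,0,0.9,-0.5,0,1],[0,0,0,0.9,-0.5,0,1],[0,0,0,0.9,-0.5,0,1],[0,0,0,0.9,-0.5,0,1],[0,0,0,0.9,-0.5,0,1]]'
python3 d.py .474 -.279 .28
```

```text
t 0.1 pos [ 0.1993 -0.5918  0.2302] F [-0.4 -1.2 -0.3] open 0.0853 grip 0.0 q [-1.36  0.05  1.61  0.    1.48 -0.12]
tool x,y,z axes [[0.948, 0.319, 0.0], [0.319, -0.948, -0.002], [-0.0, 0.002, -1.0]]
shift/30mm [12.   -6.96 -1.65]
t: 0.72
tool_pos: [0.304, -0.4772, 0.2761]
tool_rot: [-3.1, -0.508, 0.0]
contact_force: [1.1, -0.2, -0.4]
opening: 0.0854
grip_force: 0.0
t: 1.35
tool_pos: [0.4079, -0.363, 0.2757]
tool_rot: [-3.1, -0.508, 0.001]
contact_force: [-1.0, 0.1, -0.2]
opening: 0.0853
grip_force: 0.0
t 1.35 pos [ 0.4079 -0.363   0.2757] F [-1.   0.1 -0.2] open 0.0853 grip 0.0 q [-0.86 -0.16  1.74  0.    1.56  0.38]
tool x,y,z axes [[0.948, 0.319, -0.0], [0.319, -0.948, -0.001], [-0.001, 0.001, -1.0]]
shift/30mm [ 2.98 -1.95 -0.14]
```

```bash

python3 -m jog '[[0,0,0,0.9,-0.6,0,1],[0,0,0,0.9,-0.6,0,1],[0,0,0,0.8,-0.5,0,1],[0,0,0,0,0,0,1]]'
python3 d.py .474 -.279 .156
python3 -c "from h import *;grab('top','pics/t1.png')"
```

```text
t: 1.85
tool_pos: [0.4657, -0.2894, 0.2757]
tool_rot: [-3.099, -0.512, 0.001]
contact_force: [-1.1, -0.1, 0.4]
opening: 0.0851
grip_force: 0.0
t 1.85 pos [ 0.4657 -0.2894  0.2757] F [-1.1 -0.1  0.4] open 0.0851 grip 0.0 q [-0.69 -0.15  1.74  0.    1.56  0.55]
tool x,y,z axes [[0.947, 0.322, -0.0], [0.322, -0.947, -0.001], [-0.001, 0.001, -1.0]]
shift/30mm [ 0.38 -0.24  3.99]
```

View pics/t1.png

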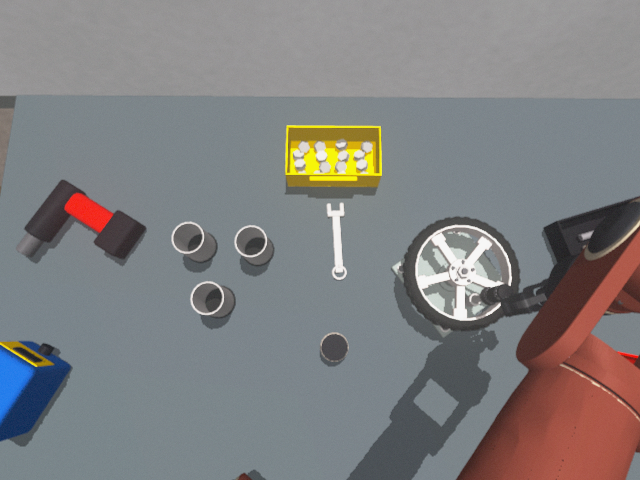

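The view shows the open gripper at about (530,295), just outside the pin (497,293). That fits a tool at z≈0.28 displaced outward by perspective. Centre and descend.

```bash

python3 -m jog '[[0,0,0,0.38,-0.24,0,1],[0,0,0,0,0,0.5,1],[0,0,0,0,0,0.9,1],[0,0,0,0,0,0.9,1],[0,0,0,0,0,0,1]]'
python3 d.py .474 -.279 .156
```

```text
t: 2.52
tool_pos: [0.4716, -0.2794, 0.2034]
tool_rot: [-3.096, -0.506, 0.007]
contact_force: [-0.7, -0.3, -0.5]
opening: 0.0854
grip_force: 0.0
t 2.525 pos [ 0.4716 -0.2794  0.2034] F [-0.7 -0.3 -0.5] open 0.0854 grip 0.0 q [-0.67 -0.11  1.82 -0.    1.44  0.58]
tool x,y,z axes [[0.948, 0.318, -0.004], [0.318, -0.948, -0.006], [-0.005, 0.004, -1.0]]
shift/30mm [0.08 0.02 1.58]
```

```bash

python3 -m jog '[[0,0,0,0.08,0,0.8,1],[0,0,0,0,0,0.7,1],[0,0,0,0,0,0,1],[0,0,0,0,0,0,1]]'
python3 d.py .474 -.279 .156
python3 - <<'E'
from h import *
a=grab('scene');b=grab('top');f=lambda d,u,v:cv2.resize(d["img"][v:v+130,u:u+130],(400,400),interpolation=cv2.INTER_CUBIC)
cv2.imwrite("pics/c3.png",np.hstack([f(a,195,75),f(b,440,225)])[:,:,::-1])
E
```

```text
t: 3.02
tool_pos: [0.4762, -0.2799, 0.1631]
tool_rot: [3.1, 0.508, 0.001]
contact_force: [-0.2, 0.4, 1.0]
opening: 0.0852
grip_force: 0.0
t 3.025 pos [ 0.4762 -0.2799  0.1631] F [-0.2  0.4  1. ] open 0.0852 grip 0.0 q [-0.67 -0.07  1.85 -0.    1.36  0.58]
tool x,y,z axes [[0.948, 0.319, 0.0], [0.319, -0.948, 0.001], [0.001, -0.001, -1.0]]
shift/30mm [-0.06 -0.05  0.24]
```

View pics/c3.png

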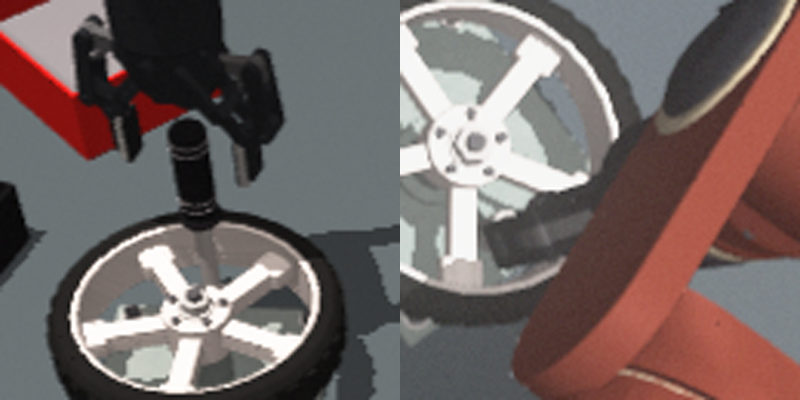

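The handle (scene crop 190,175) sits midway between the open fingertips (130,155) and (245,180). Lower 7 mm, grip, then check before lifting.

```bash

python3 -m jog '[[0,0,0,-0.06,-0.05,0.24,1],[0,0,0,0,0,0,-1],[0,0,0,0,0,0,-1],[0,0,0,0,0,0,-1],[0,0,0,0,0,0,-1]]' 60
python3 -m jog '[[0,0,0,0,0,0,-1],[0,0,0,0,0,0,-1],[0,0,0,0,0,0,-1]]' 60
python3 d.py .474 -.279 .156
```

```text
t: 3.75
tool_pos: [0.4739, -0.2788, 0.1555]
tool_rot: [3.1, 0.508, 0.001]
contact_force: [0.8, 0.3, 1.7]
opening: 0.0267
grip_force: 59.2
t: 4.12
tool_pos: [0.4739, -0.2788, 0.1555]
tool_rot: [3.1, 0.508, 0.001]
contact_force: [-0.3, 0.7, 2.3]
opening: 0.0271
grip_force: 59.2
t 4.125 pos [ 0.4739 -0.2788  0.1555] F [-0.3  0.7  2.3] open 0.0271 grip 59.2 q [-0.67 -0.07  1.86  0.    1.35  0.58]
tool x,y,z axes [[0.948, 0.319, 0.0], [0.319, -0.948, 0.0], [0.0, -0.0, -1.0]]
shift/30mm [ 0.    0.01 -0.02]
```

```bash

python3 -m jog '[[0,0,0,0,0,-0.4,-1],[0,0,0,0,0,-0.6,-1],[0,0,0,0,0,-0.8,-1],[0,0,0,0,0,-0.8,-1],[0,0,0,0,0,-0.8,-1]]'
python3 -m jog '[[0,0,0,0,0,-0.8,-1],[0,0,0,0,0,-0.8,-1],[0,0,0,0,0,0,-1],[0,0,0,0,0,0,-1]]'
python3 d.py .472 .2465 .31
python3 -c "from h import *;grab('scene','pics/s2.png')"
```

```text
t: 4.75
tool_pos: [0.4737, -0.2788, 0.2591]
tool_rot: [3.099, 0.508, 0.001]
contact_force: [0.5, 0.2, -1.4]
opening: 0.0267
grip_force: 59.1
t: 5.25
tool_pos: [0.4734, -0.2785, 0.3045]
tool_rot: [-3.1, -0.508, 0.001]
contact_force: [0.1, 0.7, -2.8]
opening: 0.0269
grip_force: 59.2
t 5.25 pos [ 0.4734 -0.2785  0.3045] F [ 0.1  0.7 -2.8] open 0.0269 grip 59.2 q [-0.67 -0.16  1.7  -0.    1.61  0.58]
tool x,y,z axes [[0.948, 0.319, -0.0], [0.319, -0.948, -0.001], [-0.001, 0.0, -1.0]]
shift/30mm [  5.54 -16.6   -0.17]
```

View pics/s2.png

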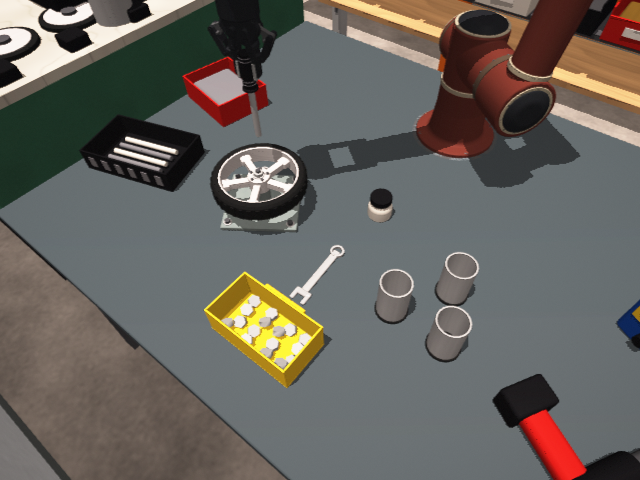

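The pin is out and hangs from the fingers, foot at (258,136), well above the wheel. Carry to the pot.

```bash

python3 -m jog '[[0,0,0,0.2,-0.5,-0.1,-1],[0,0,0,0.3,-0.9,-0.1,-1],[0,0,0,0.3,-0.9,0,-1],[0,0,0,0.3,-0.9,0,-1],[0,0,0,0.3,-0.9,0,-1]]'
python3 -m jog '[[0,0,0,0.3,-0.9,0,-1],[0,0,0,0.3,-0.9,0,-1],[0,0,0,0.3,-0.9,0,-1],[0,0,0,0.3,-0.9,0,-1],[0,0,0,0.3,-0.9,0,-1]]'
python3 -m jog '[[0,0,0,0.3,-0.9,0,-1],[0,0,0,0.3,-0.9,0,-1],[0,0,0,0.3,-0.9,0,-1],[0,0,0,0.3,-0.9,0,-1],[0,0,0,0.3,-0.9,0,-1]]'
python3 -m jog '[[0,0,0,0.3,-0.9,0,-1],[0,0,0,0.2,-0.7,0,-1],[0,0,0,0.1,-0.4,0,-1],[0,0,0,0,0,0,-1],[0,0,0,0,0,0,-1]]'
python3 d.py .472 .2465 .31
```

```text
t: 5.92
tool_pos: [0.4738, -0.1467, 0.3105]
tool_rot: [-3.099, -0.509, 0.001]
contact_force: [0.0, -0.6, -2.1]
opening: 0.0262
grip_force: 59.3
t: 6.55
tool_pos: [0.4731, -0.0045, 0.3105]
tool_rot: [-3.099, -0.509, 0.002]
contact_force: [0.3, -0.7, -1.7]
opening: 0.0267
grip_force: 59.3
t: 7.18
tool_pos: [0.4724, 0.1376, 0.3105]
tool_rot: [-3.1, -0.509, 0.002]
contact_force: [0.1, 0.3, -1.8]
opening: 0.0267
grip_force: 59.3
t: 7.8
tool_pos: [0.4712, 0.198, 0.311]
tool_rot: [3.1, 0.507, -0.001]
contact_force: [0.2, 1.0, -2.9]
opening: 0.0267
grip_force: 59.3
t 7.8 pos [0.4712 0.198  0.311 ] F [ 0.2  1.  -2.9] open 0.0267 grip 59.3 q [ 0.25 -0.26  1.77 -0.    1.63  1.5 ]
tool x,y,z axes [[0.948, 0.319, -0.0], [0.319, -0.948, 0.0], [-0.0, -0.0, -1.0]]
shift/30mm [ 0.54 -1.52  0.03]
```

```bash

python3 -m jog '[[0,0,0,0.27,-0.76,0,-1],[0,0,0,0.27,-0.76,0,-1],[0,0,0,0,0,0,-1]]'
python3 d.py .472 .2465 .31
python3 - <<'E'
from h import *
a=grab('scene');b=grab('top')
for n,d in(("S",a),("T",b)):
    print(n,"pred foot",proj(d,[.472,.2465,.166]).round(1),"pot rim ctr",proj(d,[.472,.2465,.1]).round(1))
f=lambda d,u,v:cv2.resize(d["img"][v:v+130,u:u+130],(390,390),interpolation=cv2.INTER_CUBIC)
cv2.imwrite("pics/c4.png",np.hstack([f(a,390,190),f(b,150,220)])[:,:,::-1])
E
```

```text
t: 8.18
tool_pos: [0.4721, 0.247, 0.311]
tool_rot: [3.1, 0.509, -0.001]
contact_force: [-0.4, -0.1, -1.4]
opening: 0.0267
grip_force: 59.5
t 8.175 pos [0.4721 0.247  0.311 ] F [-0.4 -0.1 -1.4] open 0.0267 grip 59.5 q [ 0.34 -0.2   1.72 -0.    1.62  1.59]
tool x,y,z axes [[0.948, 0.32, -0.0], [0.32, -0.948, 0.0], [-0.0, -0.0, -1.0]]
shift/30mm [-0.01  0.01  0.03]
S pred foot [470.5 243.9] pot rim ctr [462.2 264.6]
T pred foot [197.7 293.9] pot rim ctr [207.4 297. ]
```

View pics/c4.png

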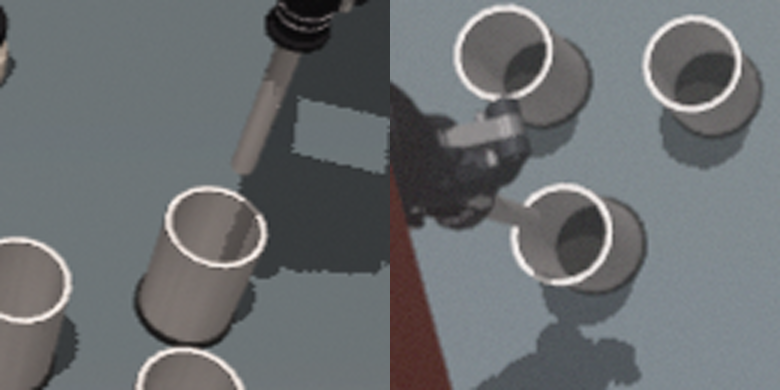

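The foot is at scene (471,246) and top (198,292), within 2 px of the predicted axis through the rim centre, so it is aligned. Lower it.

```bash

python3 -m jog '[[0,0,0,0,0,0.8,-1],[0,0,0,0,0,0.9,-1],[0,0,0,0,0,0.9,-1],[0,0,0,0,0,0.9,-1],[0,0,0,0,0,0,-1]]'
python3 -m jog '[[0,0,0,0,0,0.8,-1],[0,0,0,0,0,0.4,-1],[0,0,0,0,0,0.2,-1],[0,0,0,0,0,0,-1],[0,0,0,0,0,0,-1]]'
python3 d.py .472 .2465 .15
```

```text
t: 8.9
tool_pos: [0.4707, 0.2453, 0.2034]
tool_rot: [3.099, 0.506, -0.008]
contact_force: [-0.1, -0.0, -2.2]
opening: 0.0265
grip_force: 59.5
t: 9.52
tool_pos: [0.4726, 0.247, 0.1651]
tool_rot: [-3.1, -0.508, -0.002]
contact_force: [-0.8, -0.4, -1.3]
opening: 0.0269
grip_force: 59.5
t 9.525 pos [0.4726 0.247  0.1651] F [-0.8 -0.4 -1.3] open 0.0269 grip 59.5 q [ 0.34 -0.12  1.89 -0.    1.37  1.59]
tool x,y,z axes [[0.948, 0.319, 0.002], [0.319, -0.948, -0.0], [0.001, 0.0, -1.0]]
shift/30mm [-0.03  0.01  0.5 ]
```

```bash

python3 -m jog '[[0,0,0,0,0,0.2,-1],[0,0,0,0,0,0.1,-1],[0,0,0,0,0,0,-1]]'
python3 -m jog '[[0,0,0,0,0,0.07,-1],[0,0,0,0,0,0,-1]]'
python3 -m jog '[[0,0,0,0,0,0.07,-1],[0,0,0,0,0,0,-1]]'
python3 -m jog '[[0,0,0,0,0,0.05,-1],[0,0,0,0,0,0,-1]]'
```

```text
t: 9.9
tool_pos: [0.4718, 0.2468, 0.1546]
tool_rot: [3.1, 0.508, -0.001]
contact_force: [0.5, -0.1, -1.9]
opening: 0.0267
grip_force: 59.5
t: 10.15
tool_pos: [0.472, 0.2469, 0.1528]
tool_rot: [3.1, 0.508, -0.0]
contact_force: [-0.5, 0.4, -2.0]
opening: 0.0266
grip_force: 59.5
t: 10.4
tool_pos: [0.472, 0.2468, 0.1507]
tool_rot: [3.1, 0.508, -0.001]
contact_force: [-0.0, 0.7, -1.4]
opening: 0.0267
grip_force: 59.5
t: 10.65
tool_pos: [0.472, 0.2469, 0.1492]
tool_rot: [3.1, 0.508, -0.0]
contact_force: [-1.0, -0.4, -2.5]
opening: 0.0264
grip_force: 59.5
```

```bash

python3 -m jog '[[0,0,0,0,0,0.03,-1],[0,0,0,0,0,0,-1]]'
python3 -m jog '[[0,0,0,0,0,0.03,-1],[0,0,0,0,0,0,-1]]'
```

```text
t: 10.9
tool_pos: [0.4721, 0.2469, 0.1485]
tool_rot: [-3.1, -0.508, -0.0]
contact_force: [0.3, -0.7, -1.2]
opening: 0.027
grip_force: 59.6
t: 11.15
tool_pos: [0.4725, 0.247, 0.1484]
tool_rot: [-3.1, -0.508, -0.001]
contact_force: [-0.2, 1.0, 2.9]
opening: 0.0265
grip_force: 59.8
```

```bash

python3 -m jog '[[0,0,0,0,0,0,-0.2],[0,0,0,0,0,0,-0.1],[0,0,0,0,0,0,0.2],[0,0,0,0,0,0,0.6],[0,0,0,0,0,0,1]]'
python3 -m jog '[[0,0,0,0,0,0,1],[0,0,0,0,0,0,1],[0,0,0,0,0,0,1]]'
python3 d.py .472 .2465 .29
python3 - <<'E'
from h import *
a=grab('scene');b=grab('top')
f=lambda d,u,v:cv2.resize(d["img"][v:v+130,u:u+130],(390,390),interpolation=cv2.INTER_CUBIC)
cv2.imwrite("pics/c5.png",np.hstack([f(a,400,190),f(b,130,220)])[:,:,::-1])
E
```

```text
t: 11.78
tool_pos: [0.4721, 0.2469, 0.1475]
tool_rot: [3.1, 0.508, -0.0]
contact_force: [0.7, -1.0, 0.5]
opening: 0.0834
grip_force: 0.0
t: 12.15
tool_pos: [0.4721, 0.2469, 0.1476]
tool_rot: [-3.1, -0.508, -0.0]
contact_force: [0.3, 0.5, 0.5]
opening: 0.0851
grip_force: 0.0
t 12.15 pos [0.4721 0.2469 0.1476] F [0.3 0.5 0.5] open 0.0851 grip 0.0 q [ 0.34 -0.1   1.91  0.    1.34  1.59]
tool x,y,z axes [[0.948, 0.319, 0.0], [0.319, -0.948, -0.0], [0.0, 0.0, -1.0]]
shift/30mm [-0.01  0.01 -4.75]
```

View pics/c5.png

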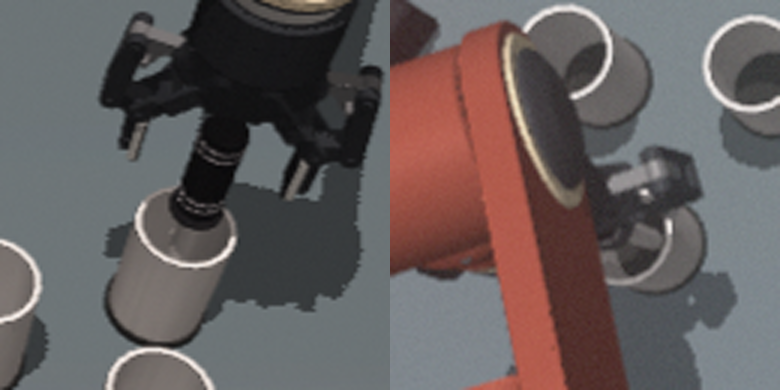

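The pin stands in the pot, nearly upright and clear of both fingers, with its flange above the rim; the pot is upright. Rise and go to the wheel window at about 68° (opposite the old pin), with closed fingers.

```bash

python3 -m jog '[[0,0,0,0,0,-0.4,1],[0,0,0,0,0,-0.8,1],[0,0,0,0,0,-0.9,1],[0,0,0,0,0,-0.9,1],[0,0,0,0,0,-0.9,1]]'
python3 -m jog '[[0,0,0,0,0,-0.9,1],[0,0,0,-0.2,0.6,0,1],[0,0,0,-0.2,0.9,0,1],[0,0,0,-0.2,0.9,0,1],[0,0,0,-0.2,0.9,0,0]]'
python3 -m jog '[[0,0,0,-0.2,0.9,0,-1],[0,0,0,-0.2,0.9,0,-1],[0,0,0,-0.2,0.9,0,-1],[0,0,0,-0.2,0.9,0,-1],[0,0,0,-0.2,0.9,0,-1]]'
python3 -m jog '[[0,0,0,-0.2,0.9,0,-1],[0,0,0,-0.2,0.9,0,-1],[0,0,0,0,0.6,0,-1],[0,0,0,0,0.3,0,-1],[0,0,0,0,0,0,-1]]'
python3 d.py .5456 -.191 .2
python3 - <<'E'
from h import *
T=grab('top');S=grab('scene')
u0,u1,v0,v1=408,520,218,330
g=cv2.cvtColor(T["img"],cv2.COLOR_RGB2GRAY)
# spoke angles: brightness along circle r=57mm on spoke top plane
c=np.array([.525,-.242]);a=np.arange(0,360,2)
def prof(d,r):
    gg=cv2.cvtColor(d["img"],cv2.COLOR_RGB2GRAY)
    return np.array([gg[tuple(np.round(proj(d,[*(c+r*np.array([np.cos(x),np.sin(x)])),.088])).astype(int)[::-1])] for x in np.radians(a)])
for n,d in(("T",T),("S",S)):
    p=prof(d,.06);print(n,a[p>205])
def white(d,box,th,z):
    u0,u1,v0,v1=box;g=cv2.cvtColor(d["img"],cv2.COLOR_RGB2GRAY)[v0:v1,u0:u1]
    m=(g>th).astype(np.uint8);c=max(cv2.findContours(m,cv2.RETR_EXTERNAL,cv2.CHAIN_APPROX_NONE)[0],key=lambda c:cv2.boundingRect(c)[2])
    c=cv2.convexHull(c)[:,0]+[u0,v0]
    return circ(np.array([onz(d,*x,z)[:2] for x in c.astype(float)]))
print("pot",white(S,(436,482,248,282),190,.1))
E
```

```text
t: 12.88
tool_pos: [0.4722, 0.2469, 0.2666]
tool_rot: [-3.1, -0.508, -0.002]
contact_force: [0.2, 0.5, -0.3]
opening: 0.0857
grip_force: 0.0
t: 13.5
tool_pos: [0.4803, 0.1434, 0.2901]
tool_rot: [3.1, 0.507, -0.003]
contact_force: [0.1, -0.2, -0.7]
opening: 0.0699
grip_force: 0.0
t: 14.12
tool_pos: [0.4946, 0.006, 0.2901]
tool_rot: [-3.1, -0.507, 0.003]
contact_force: [0.3, 0.4, 0.2]
opening: 0.0002
grip_force: 0.0
t: 14.75
tool_pos: [0.51, -0.0729, 0.2912]
tool_rot: [-3.1, -0.507, 0.001]
contact_force: [-0.4, -0.6, -0.1]
opening: 0.0
grip_force: 0.0
t 14.75 pos [ 0.51   -0.0729  0.2912] F [-0.4 -0.6 -0.1] open 0.0 grip 0.0 q [-0.29 -0.24  1.79  0.    1.6   0.96]
tool x,y,z axes [[0.948, 0.319, -0.001], [0.319, -0.948, -0.001], [-0.001, 0.0, -1.0]]
shift/30mm [-0.13  4.11  3.04]
T [ 80  82  84  86  88  90  92  94  96  98 100 102 104 106 108 110]
S [ 22  24  26  28  30  32  34  36  92  94  96  98 100 102 104 106 108 170
 172 174 176 178 180 182 184 244 246 248 250 252 254 256 258 304 306 308
 310 312 314 316 318 320 322 324 326 328]
pot (array([0.47371543, 0.24558391]), np.float64(0.031103355989455423))
```

```bash

python3 -m jog '[[0,0,0,0,0.6,0,-1],[0,0,0,-0.05,0.9,0.5,-1],[0,0,0,-0.05,0.9,0.8,-1],[0,0,0,0,0.9,0.8,-1],[0,0,0,0,0.8,0.8,-1]]'
python3 -m jog '[[0,0,0,0,0,0,-1],[0,0,0,0,0,0,-1]]'
python3 d.py .5465 -.1914 .075
python3 - <<'E'
import numpy as np
for k in range(30):
    p=np.radians(67+15*k+7.5+90-18.6);print(k,(.479*np.cos(p)).round(2),(-.479*np.sin(p)).round(2),end=' | ')
E
```

```text
t: 15.48
tool_pos: [0.547, -0.1918, 0.2039]
tool_rot: [3.1, 0.508, 0.0]
contact_force: [-0.0, 0.0, -0.1]
opening: -0.0001
grip_force: 0.0
t: 15.72
tool_pos: [0.5468, -0.1902, 0.2054]
tool_rot: [3.1, 0.508, 0.001]
contact_force: [0.1, 0.2, 0.4]
opening: 0.0002
grip_force: 0.0
t 15.725 pos [ 0.5468 -0.1902  0.2054] F [0.1 0.2 0.4] open 0.0002 grip 0.0 q [-0.46 -0.04  1.75  0.    1.43  0.78]
tool x,y,z axes [[0.948, 0.319, 0.001], [0.319, -0.948, 0.0], [0.001, -0.0, -1.0]]
shift/30mm [-0.02  0.03  4.35]
0 -0.4 -0.27 | 1 -0.45 -0.16 | 2 -0.48 -0.03 | 3 -0.47 0.09 | 4 -0.43 0.21 | 5 -0.36 0.31 | 6 -0.27 0.4 | 7 -0.16 0.45 | 8 -0.03 0.48 | 9 0.09 0.47 | 10 0.21 0.43 | 11 0.31 0.36 | 12 0.4 0.27 | 13 0.45 0.16 | 14 0.48 0.03 | 15 0.47 -0.09 | 16 0.43 -0.21 | 17 0.36 -0.31 | 18 0.27 -0.4 | 19 0.16 -0.45 | 20 0.03 -0.48 | 21 -0.09 -0.47 | 22 -0.21 -0.43 | 23 -0.31 -0.36 | 24 -0.4 -0.27 | 25 -0.45 -0.16 | 26 -0.48 -0.03 | 27 -0.47 0.09 | 28 -0.43 0.21 | 29 -0.36 0.31 |
```

Now descend into the window, slowing towards the end and watching the force.

```bash

python3 -m jog '[[0,0,0,-0.02,0.03,0.6,-1],[0,0,0,0,0,0.8,-1],[0,0,0,0,0,0.8,-1],[0,0,0,0,0,0.6,-1],[0,0,0,0,0,0.3,-1]]'
python3 -m jog '[[0,0,0,0,0,0.4,-1],[0,0,0,0,0,0.4,-1],[0,0,0,0,0,0.3,-1],[0,0,0,0,0,0.1,-1],[0,0,0,0,0,0,-1]]'
python3 d.py .5465 -.1914 .075
```

```text
t: 16.35
tool_pos: [0.5457, -0.1907, 0.1102]
tool_rot: [-3.099, -0.509, 0.002]
contact_force: [-0.3, -0.3, -0.1]
opening: 0.0003
grip_force: 0.0
t: 16.98
tool_pos: [0.5462, -0.1913, 0.0755]
tool_rot: [-3.1, -0.508, 0.0]
contact_force: [-0.1, -0.4, 0.6]
opening: 0.0001
grip_force: 0.0
t 16.975 pos [ 0.5462 -0.1913  0.0755] F [-0.1 -0.4  0.6] open 0.0001 grip 0.0 q [-0.47  0.09  1.85  0.    1.2   0.78]
tool x,y,z axes [[0.948, 0.319, -0.0], [0.319, -0.948, -0.0], [-0.0, 0.0, -1.0]]
shift/30mm [0.01 0.01 0.02]
```

In the window with no contact. Turn a first quarter and check.

```bash

python3 -m jog '[[0,0,0,-0.2,-0.13,0,-1],[0,0,0,-0.2,-0.14,0,-1],[0,0,0,-0.45,-0.16,0,-1],[0,0,0,-0.48,-0.03,0,-1],[0,0,0,-0.47,0.09,0,-1]]'
python3 -m jog '[[0,0,0,-0.43,0.21,0,-1],[0,0,0,-0.36,0.31,0,-1],[0,0,0,-0.27,0.4,0,-1],[0,0,0,-0.16,0.45,0,-1],[0,0,0,-0.03,0.48,0,-1]]'
cat > w.py <<'E'
from h import *
p=np.array(status.get_obs()["tool_pos"][:2])-[.525,-.242];print("r",np.hypot(*p).round(4),"ang",np.degrees(np.arctan2(p[1],p[0])).round(1)%360)
c=np.array([.525,-.242]);a=np.arange(0,360,2);d=grab('scene');gg=cv2.cvtColor(d["img"],cv2.COLOR_RGB2GRAY)
q=np.array([gg[tuple(np.round(proj(d,[*(c+.06*np.array([np.cos(x),np.sin(x)])),.088])).astype(int)[::-1])] for x in np.radians(a)])
print("bright",a[q>205])
E
python3 w.py
```

```text
t: 17.6
tool_pos: [0.4909, -0.198, 0.0758]
tool_rot: [-3.1, -0.508, -0.002]
contact_force: [1.9, 0.1, 0.7]
opening: 0.0002
grip_force: 0.7
t: 18.23
tool_pos: [0.4734, -0.2635, 0.0753]
tool_rot: [-3.1, -0.507, 0.001]
contact_force: [0.4, 1.1, -0.6]
opening: 0.0003
grip_force: 0.4
r 0.0559 ang 202.7
bright [  4   6   8  10  12  14  16  70  72  74  76  78  80  82  84  86 144 146
 148 150 152 154 232 234 296 298 300 302 304 306 308 310]
```

The wheel follows: the spoke ahead went from about 103° to about 229°, with forces under 2 N. Continue the turn.

```bash

python3 -m jog '[[0,0,0,0.09,0.47,0,-1],[0,0,0,0.21,0.43,0,-1],[0,0,0,0.31,0.36,0,-1],[0,0,0,0.4,0.27,0,-1],[0,0,0,0.45,0.16,0,-1]]'
python3 -m jog '[[0,0,0,0.48,0.03,0,-1],[0,0,0,0.47,-0.09,0,-1],[0,0,0,0.43,-0.21,0,-1],[0,0,0,0.36,-0.31,0,-1],[0,0,0,0.27,-0.4,0,-1]]'
python3 w.py
```

```text
t: 18.9
tool_pos: [0.5321, -0.2968, 0.0755]
tool_rot: [-3.1, -0.508, 0.002]
contact_force: [-1.3, 0.9, 0.6]
opening: 0.0003
grip_force: 0.8
t: 19.52
tool_pos: [0.5798, -0.2487, 0.0759]
tool_rot: [3.1, 0.508, 0.001]
contact_force: [-0.5, -1.1, -0.9]
opening: -0.0003
grip_force: 0.4
r 0.0552 ang 353.1
bright [152 154 156 158 160 162 164 230]
```

```bash

python3 -m jog '[[0,0,0,0.16,-0.45,0,-1],[0,0,0,0.03,-0.48,0,-1],[0,0,0,-0.09,-0.47,0,-1],[0,0,0,-0.21,-0.43,0,-1],[0,0,0,-0.31,-0.36,0,-1]]'
python3 -m jog '[[0,0,0,-0.4,-0.27,0,-1],[0,0,0,-0.45,-0.16,0,-1],[0,0,0,-0.48,-0.03,0,-1],[0,0,0,-0.47,0.09,0,-1],[0,0,0,-0.43,0.21,0,-1]]'
python3 w.py
```

```text
t: 20.2
tool_pos: [0.5456, -0.1905, 0.0758]
tool_rot: [3.1, 0.508, 0.001]
contact_force: [0.7, -0.8, 0.2]
opening: -0.0001
grip_force: 0.4
t: 20.82
tool_pos: [0.4802, -0.2085, 0.0755]
tool_rot: [-3.1, -0.508, 0.001]
contact_force: [0.6, 0.5, -0.6]
opening: 0.0001
grip_force: 0.3
r 0.056 ang 143.2
bright [ 16  18  20  22  24  26  28  30  84  86  88  90  92  94  96  98 234 236
 238 240 242 244 246 248 308 310 312 314 316 318 320 322 352 354]
```

The wheel has now turned about 423° (the pushed spoke went from 103° to 166° + 360°). Back off the spoke, let it settle, then rise straight out.

```bash

python3 -m jog '[[0,0,0,0,0,0,-1],[0,0,0,0.2,-0.13,0,-1],[0,0,0,0,0,0,-1],[0,0,0,0,0,0,-1],[0,0,0,0,0,-0.5,-1]]'
python3 -m jog '[[0,0,0,0,0,-0.8,-1],[0,0,0,0,0,-0.9,-1],[0,0,0,0,0,-0.9,-1],[0,0,0,0,0,-0.9,-1],[0,0,0,0,0,-0.9,-1]]'
python3 -m jog '[[0,0,0,-0.6,0,-0.5,-1],[0,0,0,-0.9,0,0,-1],[0,0,0,-0.9,0,0,-1],[0,0,0,-0.5,0,0,-1],[0,0,0,0,0,0,-1]]'
python3 w.py
python3 -m jog '[[0,0,0,0,0,0,-1],[0,0,0,0,0,0,-1],[0,0,0,0,0,0,-1],[0,0,0,0,0,0,-1],[0,0,0,0,0,0,-1]]'
python3 w.py; python3 -c "from h import *;grab('scene','pics/end.png')"
```

```text
t: 21.5
tool_pos: [0.4848, -0.2017, 0.0897]
tool_rot: [-3.098, -0.508, 0.004]
contact_force: [-0.4, -0.7, 0.1]
opening: 0.0
grip_force: 0.0
t: 22.12
tool_pos: [0.4858, -0.2025, 0.2249]
tool_rot: [3.099, 0.508, 0.002]
contact_force: [-0.5, 0.6, -0.1]
opening: -0.0004
grip_force: 0.0
t: 22.75
tool_pos: [0.403, -0.2305, 0.2383]
tool_rot: [3.1, 0.506, 0.002]
contact_force: [0.7, -0.5, -0.7]
opening: 0.0005
grip_force: 0.0
r 0.1225 ang 174.6
bright [ 34  36  38  40  42  44  46 104 106 108 110 112 114 116 118 180 182 184
 186 188 190 192 256 258 260 262 264 266 268 304 306 308 310 312 324 326
 328 330 332 334 336 338]
t: 23.42
tool_pos: [0.4033, -0.2302, 0.2376]
tool_rot: [-3.1, -0.508, 0.0]
contact_force: [0.4, 0.3, 0.1]
opening: -0.0001
grip_force: 0.0
r 0.1223 ang 174.5
bright [ 34  36  38  40  42  44  46 104 106 108 110 112 114 116 118 180 182 184
 186 188 190 192 256 258 260 262 264 266 268 304 306 308 310 312 324 326
 328 330 332 334 336 338]
```

View pics/end.png

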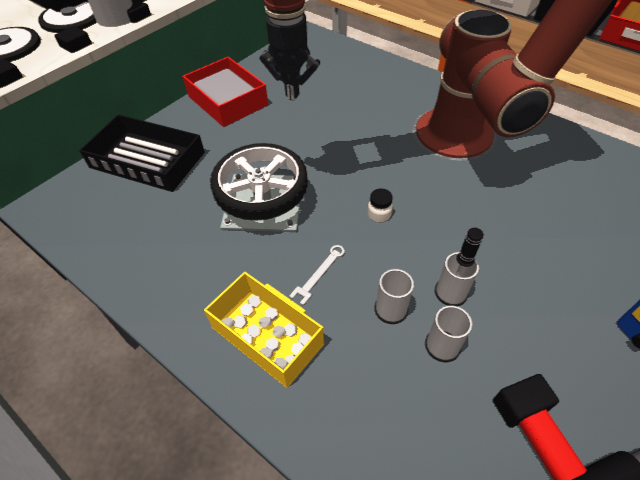

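The pin stands in the nearest pot (466,255), which is upright. The wheel (259,180) is at rest, with spoke angles identical in two readings 0.7 s apart. The bin, jar and spanner are unmoved and the gripper is clear.

```bash
python3 -c "from station import finish_job; print(finish_job())"
```

```text
the job is handed in; nothing more can be done
None
```

The job is handed in at about 23 s: the lock pin stands shaft-down in the nearest pot, the wheel was turned well over one full turn (at least 420°) and left at rest, and the pot is upright with the bin, jar and spanner untouched.

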